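# Level the brew scale's board with a wedge

## Task

Level the brew scale: slide the wooden wedge, thin end first and lying flat on the stand, straight under the middle of the tilting board's drooping edge until the board comes up to the height stop on its gauge post and bears against it with a firm nip, about 10 N beyond lifting it. Go gently, do not jam it (the board must never press on the wedge with more than 25 N), do not touch the scale, its board or cradle with the gripper, and leave the wedge nipped there by itself. Leave the cup, the tamper and the jar standing where they are.

Things in the scene. Friction and masses are not known exactly. Their poses are not given: they have to be found in the camera images.
- cradle: Fixed levelling cradle under a black scale: steel foot strips, 180 x 174 mm, with a tilting wooden board above. Origin on the stand, on the centre line. +x is level and points from the board's free, drooping edge (x = -75 mm, y = -65 to 65) to its hinge (x = 79): the way the wedge goes in; y along the edge, z up. Strips at y = +-78 mm, nothing under the board between them but a strip at x = 80.
- free_edge (a point): On the stand, below the middle of the free edge. The edge, a nosing of radius 6 mm, is 19 to 25 mm up (unmeasured) when drooping, 10.5 mm more when level; board and scale (172 x 166, top 47 mm over it; 0.55 kg, varies) bear 2 to 4 N there. Gauge post: 70 mm window frame at its +y end; a pointer tab on the board meets its rubber lip, the height stop, when level: there the push rises steeply.
- wedge: Loose plain wooden wedge, 153 mm long, 0.14 kg. Origin on the stand under its upright grip block (40 along x, 28 along y, top 64 mm high); +x points to the thin end. Blade 46 mm wide, flat below, even slope from x = 18 (38 mm thick) to x = 133 mm (8 mm thick). Waxed (friction about 0.3): pushing takes about 0.7 to 1.3 times the board's load on it plus 1 to 3 N; it stays put when let go.
- wedge_toe (a point): Middle of the lower edge of the wedge's thin end (x = 133 mm of the wedge).
- tasting_cup: Bystander: white stoneware cup, 68 mm wide, 62 mm tall, origin at its underside.
- tamper: Bystander: tamper with wooden handle standing on its 58 mm steel foot, 86 mm tall, origin at its underside.
- sample_jar: Bystander: open glass jar of grounds, 73 mm wide, 80 mm tall, origin at its underside.

How it is judged:
By the outcome, as a careful person would: the job done as asked, in the order asked, and still so for the second after the job is handed in, with the robot touching nothing.
It also fails if it takes over 67 s, if anything falls off the work surface, if the arm or the gripper's body presses on something with over 40 N, if the wrist force passes 120 N, or if a joint passes its speed limit or range.

## Robot

A 7-joint arm with a two-finger parallel gripper is mounted at the origin on a cart in front of the work surface, level with it; the furniture and walls round the work are solid. World frame = base frame: x ahead of the robot, y to its left, z up, the work surface at z = 0. Lengths are in mm, angles in rad, forces in N, time in s.
With the tool pointing down it reaches from about 400 to 900 mm from the base axis. Payload 5.6 kg.
Tool frame: the origin (TCP) lies midway between the tips of the shut fingers; the grasp point (between the pads) lies 19 mm behind it; z points along the fingers, y is the line along which they close (so a half turn about z gives the same grasp; the last joint's range is limited). The gripper opens to 92 mm and grips with 3 to 60 N. Pads are 20 mm wide; open, the fingers measure 128 mm over their backs; the gripper's body (75 mm by 189 mm) begins 69 mm behind the grasp point.
Start: joints at [-1.349, 0.468, -0.012, 1.603, 0.006, 1.071, -0.056], TCP at [170.157, 627.34, 214.592] pointing down, gripper open.
Joint ranges: [-2.53, 2.53], [-0.31, 2.02], [-1.57, 1.55], [0.28, 2.44], [-1.29, 4.43], [0.15, 1.84], [-2.92, 2.92]. Speed limits (rad/s): [2.57, 2.57, 3.14, 3.14, 3.14, 3.14, 3.14].

## Interface

Orientations are given as a rotation vector (axis times angle).
In Python, from workcell import env, effector, kinematics, imaging, workorder, current_time_s, current_q, current_qvel, current_effort, current_position, current_eef_rot, current_force, current_moment, current_gripper_width, current_grasp_force gives the robot as it stands. Calls block until the motion is done:
- env.move_to(position, orientation): joint-space move of the TCP to a pose.
- env.move_l(position, ori=None, velocity=150): straight line of the TCP; ori=None keeps the orientation; velocity is the mean speed in mm/s.
- env.move_joints(angles): joint-space move.
- effector.set_gripper(opening, newtons=None): finger opening in mm; newtons is the grip in N (None keeps the last); returns when the fingers have stopped.
- env.wait(seconds).
- kinematics.inverse_kinematics(position, orientation): joint angles nearest the present ones, or None.
- imaging.get_image(name): name is "side" or "top" or "wrist"; returns a dict with "frame" (480x640x3 uint8, red, green, blue), "fx", "fy", "cx", "cy" (pixels), "k1" (the pictures are not rectified: a ray, as slopes to the right and down, at radius r is drawn at 1 + k1 r^2 times it, then the intrinsics apply), "view" (4x4, takes a point from world to camera coordinates); the wrist camera has in their place "hand_eye" (4x4, takes a point from camera to tool coordinates, whose origin is the TCP and whose axes are the flange's). Camera axes: x right, y up, looking along -z (the intrinsics and any distortion apply to the point x, -y, -z); pixel columns grow to the right and rows downward; lengths in mm; the calibration is good to about 2 mm. A picture is of the moment at which its call begins: read the wrist's pose just before it. There is no depth.
A pose or a line that the arm cannot do raises env.MotionError and nothing moves.
- workorder.hand_in(): hands the job in; it is judged then, once.
Trained networks look in the newest picture that a camera, given by its name, has taken for a name from the list of things; names that differ only in an ending like _2 or _b are one class to them, and where a whole thing is asked for, a point or a joint stands for the part that bears it (a point fixed in the world has none). Each returns a list of dicts, best first, with "conf" (0 to 1); they miss things now and then, are a little off and sometimes report something else, mostly with a low value. They report only what shows in the picture. A call takes as long as a camera call.
- imaging.cut_out(camera, query): "region" (480x640 bool, what is visible of it) and "bbox" ([left, top, width, height] in pixels, round what is visible of it).
Readings, each from a call of its own:
- current_time_s(): time.
- current_q(): joint angles.
- current_qvel(): joint speeds.
- current_effort(): joint torques, N m.
- current_position(): TCP position.
- current_eef_rot(): TCP orientation.
- current_force(): force on the tool from outside, world axes, zero at the start.
- current_moment(): the same for the moment, N m.
- current_gripper_width(): finger opening in mm.
- current_grasp_force(): force on a finger pad.
Only numpy, scipy, OpenCV 4.12 (cv2) and the standard library are available. Lean on these libraries where they do the work, as an engineer would, in place of code of your own. Each camera call takes 0.05 s, during which the arm holds its last target. There are 200 camera calls.

## Working session

There is one attempt and no reset: what is moved stays moved. The work goes in short steps, each a Python script; the robot and the scene stay as the last script left them, time stands still between calls to the robot, and variables do not carry over. Pictures are saved under pics/ and viewed, at most 10 in all, crops included, and the job is handed in when it is done.

```bash
mkdir -p pics; ls
cat > h.py <<'E'
import numpy as np, cv2
from scipy.spatial.transform import Rotation as R
from workcell import *
import workcell
def snap(cam,name=None):
    p=np.array(workcell.current_position());r=np.array(workcell.current_eef_rot())
    im=imaging.get_image(cam)
    if cam=="wrist":
        T=np.eye(4);T[:3,:3]=R.from_rotvec(r).as_matrix();T[:3,3]=p
        im["c2w"]=T@np.array(im["hand_eye"])
    else: im["c2w"]=np.linalg.inv(np.array(im["view"]))
    if name: cv2.imwrite(f"pics/{name}.png",im["frame"][:,:,::-1])
    return im
def ray(im,px):
    px=np.atleast_2d(np.array(px,float))
    d=np.c_[(px[:,0]-im["cx"])/im["fx"],(px[:,1]-im["cy"])/im["fy"]]
    u=d.copy()
    for _ in range(30): u=d/(1+im["k1"]*(u**2).sum(1,keepdims=True))
    v=np.c_[u[:,0],-u[:,1],-np.ones(len(u))]
    return im["c2w"][:3,3],v@im["c2w"][:3,:3].T
def onz(im,px,z=0):
    o,v=ray(im,px); return o+v*((z-o[2])/v[:,2])[:,None]
def proj(im,P):
    P=np.atleast_2d(np.array(P,float));M=np.linalg.inv(im["c2w"])
    c=P@M[:3,:3].T+M[:3,3]; u=np.c_[c[:,0]/-c[:,2],-c[:,1]/-c[:,2]]
    u=u*(1+im["k1"]*(u**2).sum(1,keepdims=True))
    return u*[im["fx"],im["fy"]]+[im["cx"],im["cy"]]
E
python3 - <<'E'
from h import *
print(workcell.current_time_s(),workcell.current_eef_rot())
for c in("top","side","wrist"):
    im=snap(c,c+"0"); print(c,im["c2w"][:3,3].round(),im["fx"],im["k1"])
    for q in("wedge","cradle","tasting_cup","tamper","sample_jar","wedge_toe"):
        for d in imaging.cut_out(c,q)[:2]: 
            b=d["bbox"];print(q,round(d["conf"],2),b,onz(im,[b[0]+b[2]/2,b[1]+b[3]/2])[0].round())
E
```

```text
pics
0.0 [-4.14881142e-01 -3.11395398e+00  2.84174580e-03]
top [386. -11. 955.] 568.0926451327592 -0.020220980057378362
wedge 0.84 [346.5, 216.0, 37.8, 93.8] [522. -63.   0.]
wedge 0.5 [406.4, 122.8, 47.1, 56.1] [ 722. -179.    0.]
cradle 0.84 [168.9, 257.3, 140.2, 129.7] [422. 148.   0.]
tasting_cup 0.73 [194.6, 206.7, 40.0, 45.5] [580. 195.   0.]
tamper 0.61 [244.6, 219.5, 34.2, 33.5] [568. 114.   0.]
sample_jar 0.87 [403.8, 122.0, 47.4, 55.5] [ 724. -175.    0.]
wedge_toe 0.9 [347.7, 216.7, 34.0, 94.4] [520. -62.   0.]
side [ 312. -414. 1014.] 616.4321591733251 -0.05784997427866905
wedge 0.85 [265.5, 258.6, 88.5, 49.5] [525. -57.   0.]
cradle 0.62 [136.2, 150.1, 143.5, 134.0] [431. 155.   0.]
tasting_cup 0.9 [247.0, 140.7, 37.5, 40.3] [584. 209.   0.]
tamper 0.91 [269.8, 174.6, 30.9, 41.5] [578. 121.  -0.]
sample_jar 0.91 [407.7, 245.3, 51.6, 59.7] [ 723. -158.   -0.]
wedge_toe 0.89 [268.9, 258.8, 86.0, 46.8] [529. -57.   0.]
wedge_toe 0.38 [406.0, 245.6, 53.5, 55.8] [ 724. -155.   -0.]
wrist [ 92. 649. 384.] 410.4975626604063 -0.09763238021135084
```

View pics/top0.png

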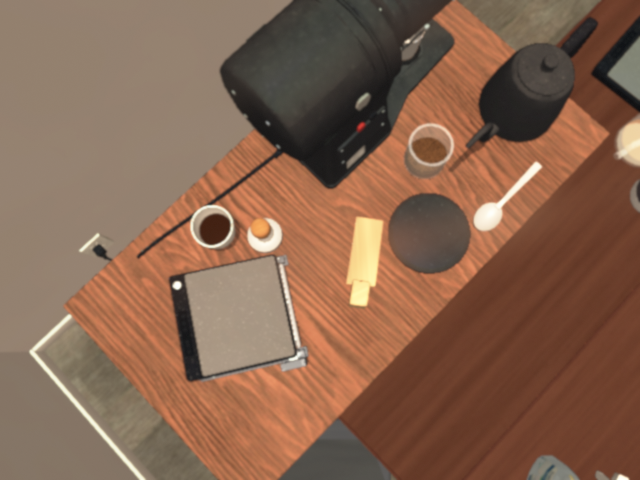

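View pics/side0.png

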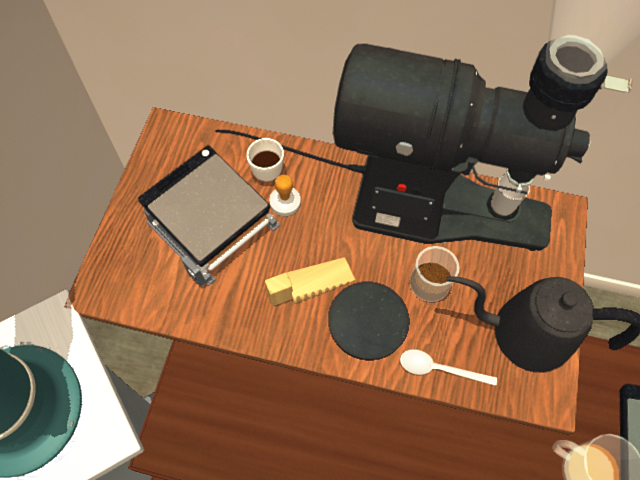

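```bash
cat >> h.py <<'E'
from scipy.optimize import minimize
def box(x0,x1,y0,y1,z0,z1): return np.array([[x,y,z] for x in(x0,x1) for y in(y0,y1) for z in(z0,z1)],float)
WB=[box(-20,20,-14,14,0,64),np.array([[x,y,z] for x,t in((18,38),(133,8)) for y in(-23,23) for z in(0,t)],float)]
def place(P,p):
    c,s=np.cos(p[2]),np.sin(p[2]); return np.c_[p[0]+c*P[:,0]-s*P[:,1],p[1]+s*P[:,0]+c*P[:,1],P[:,2]]
def render(im,parts,p):
    m=np.zeros((480,640),np.uint8)
    for P in parts:
        h=cv2.convexHull(proj(im,place(P,p)).astype(np.float32))
        cv2.fillConvexPoly(m,np.round(h*16).astype(np.int32),1,shift=4)
    return m>0
def fit(obs,parts,p0):
    def cost(p):
        c=0
        for im,m in obs:
            r=render(im,parts,p); c+=1-(r&m).sum()/max(1,(r|m).sum())
        return c/len(obs)
    best=None
    for k in range(3):
        s=np.array([[0,0,0],[12,0,0],[0,12,0],[0,0,.15]])/(k+1)
        r=minimize(cost,p0,method="Nelder-Mead",options=dict(initial_simplex=np.array(p0)+s,xatol=.02,fatol=1e-5)); p0=r.x
    return r.x,r.fun
def down(yaw): # tool x at world yaw, z down
    c,s=np.cos(yaw),np.sin(yaw)
    return R.from_matrix(np.array([[c,s,0],[s,-c,0],[0,0,-1]])).as_rotvec()
E
python3 - <<'E'
from h import *
obs=[]
for c in("top","side"):
    im=snap(c); obs.append((im,imaging.cut_out(c,"wedge")[0]["region"]))
for o in([obs[0]],[obs[1]],obs): print(fit(o,WB,[480,-55,-.1]))
p,_=fit(obs,WB,[480,-55,-.1])
top=obs[0][0]
print("scale top corners z~70", onz(top,[[172,275],[274,256],[301,358],[188,379]],70).round())
print("edge ends z 30",onz(top,[[280,258],[302,357]],30).round())
q0=np.array(workcell.current_q())
for yaw in(p[2],p[2]+np.pi):
    for P in([p[0],p[1],120],[p[0],p[1],25]): print(yaw,kinematics.inverse_kinematics(P,down(yaw)))
for yaw in(1.4,1.4+np.pi):
    for P in([440,-60,40],[440,50,40],[440,50,200]): print(yaw,kinematics.inverse_kinematics(P,down(yaw)))
E
```

```text
(array([ 4.66649111e+02, -5.10032350e+01, -1.38128999e-01]), np.float64(0.032205462698736254))
(array([ 4.67551562e+02, -5.11163740e+01, -1.46161025e-01]), np.float64(0.04007707129094418))
(array([ 4.67236154e+02, -5.08406876e+01, -1.43680439e-01]), np.float64(0.040174157801917076))
scale top corners z~70 [[492. 244.  70.]
 [523.  84.  70.]
 [366.  40.  70.]
 [334. 211.  70.]]
edge ends z 30 [[526.  79.  30.]
 [366.  40.  30.]]
-0.1436804392265488 [-0.8325717   0.49235525  1.0946222   2.16062537 -0.60173232  0.83629117
 -1.07444704]
-0.1436804392265488 [-0.63201078  0.62859468  0.84083545  2.19689699 -0.79989687  0.65718875
 -0.92769399]
2.9979122143632444 [-0.42680866  0.3249721   0.54732676  2.14117601 -0.25010818  0.73598272
  1.71116715]
2.9979122143632444 [-0.24097519  0.49343125  0.33462676  2.17472569 -0.31907104  0.51886561
  1.76267471]
1.4 [-0.54477383  0.51085639  0.73582166  2.2476935  -0.62695415  0.59361054
  0.49375796]
1.4 [-0.54745391  0.43913472  0.42547867  2.23676769 -0.35563851  0.52822035
 -0.01857731]
1.4 [-0.783604    0.13296349  0.65330105  2.13506718 -0.10278125  0.90328569
 -0.24160996]
4.5415926535897935 [ 0.22535958  0.42942927 -0.19294908  2.20100325  0.16031043  0.52377857
  2.8812343 ]
4.5415926535897935 [-0.16146583  0.41757418 -0.03187416  2.21262573  0.02639588  0.5117298
  2.75717767]
4.5415926535897935 [-0.43169808  0.1273462   0.26400768  2.11624772 -0.04222749  0.90279963
  2.82723085]
```

Run:
```python
from h import *
env.move_to([455,-20,230],down(1.78))
im=snap("wrist","w1"); print(im["c2w"].round(2),im["fx"],workcell.current_time_s())
for q in("cradle","free_edge"):
    for d in imaging.cut_out("wrist",q)[:2]: print(q,d["conf"],d["bbox"])
import pickle;pickle.dump(im,open("w1.pkl","wb"))
```

```text
[[ 9.8000e-01 -2.0000e-01 -6.0000e-02  4.3868e+02]
 [ 2.1000e-01  9.4000e-01  2.8000e-01  6.1340e+01]
 [ 0.0000e+00 -2.9000e-01  9.6000e-01  3.9962e+02]
 [ 0.0000e+00  0.0000e+00  0.0000e+00  1.0000e+00]] 410.4975626604063 3.8083
cradle 0.81 [211.3, 0.0, 241.8, 141.7]
free_edge 0.82 [215.6, 0.5, 233.5, 138.9]
```

View pics/w1.png

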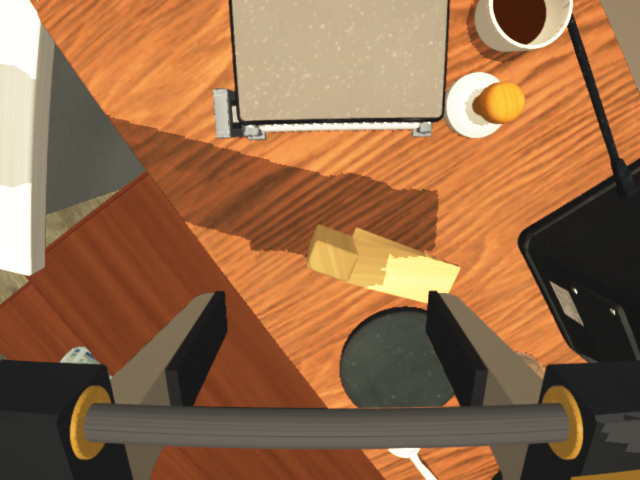

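Run:
```python
import cv2
a=cv2.imread("pics/w1.png")[70:160,200:460]
cv2.imwrite("pics/w1c.png",cv2.resize(a,None,fx=3,fy=3,interpolation=cv2.INTER_CUBIC))
```

```text
(no output)
```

View pics/w1c.png

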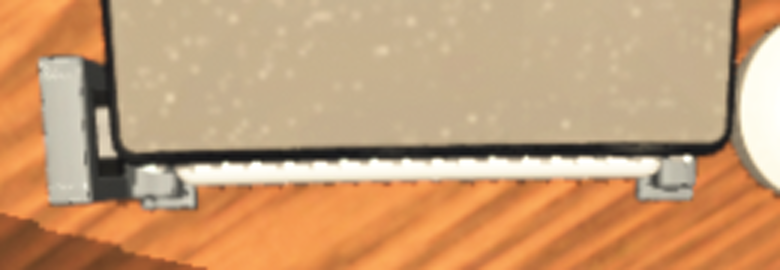

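Run:
```python
from h import *
import pickle
im=pickle.load(open("w1.pkl","rb"))
f=lambda pts,z:print(z,onz(im,[[200+a/3,70+b/3] for a,b in pts],z).round(1).tolist())
f([(145,208),(197,208),(638,198),(692,198)],3)
f([(185,183),(660,178)],25)
f([(118,155),(728,148)],70)
def yaw(a,b,z):
    p=onz(im,[[200+a[0]/3,70+a[1]/3],[200+b[0]/3,70+b[1]/3]],z);d=p[0]-p[1];print(np.linalg.norm(d),np.arctan2(-d[0],d[1])%(2*np.pi), p.mean(0))
yaw((145,208),(692,198),3); yaw((185,183),(660,178),25);yaw((118,155),(728,148),70);yaw((197,208),(638,198),3)
# predicted corner positions for candidate pose
```

```text
3 [[370.3, 32.0, 3.0], [386.4, 35.4, 3.0], [521.3, 67.8, 3.0], [538.0, 71.7, 3.0]]
25 [[384.5, 43.2, 25.0], [521.6, 74.6, 25.0]]
70 [[372.7, 48.9, 70.0], [527.0, 84.4, 70.0]]
172.34334549729206 1.8029103361119563 [454.14725043  51.84954545   3.        ]
140.59994542237806 1.795586039531011 [453.05022403  58.88600469  25.        ]
158.40171325429176 1.7967168452279723 [449.85833654  66.62395459  70.        ]
138.72280099020023 1.8071576766524198 [453.82271651  51.59637732   3.        ]
```

Run:
```python
from h import *
p=[467,-51,-.143]
effector.set_gripper(46,20)
env.move_to([p[0],p[1],150],down(p[2]))
im=snap("wrist","w2"); d=imaging.cut_out("wrist","wedge")
print([(x["conf"],x["bbox"]) for x in d])
pw,c=fit([(im,d[0]["region"])],WB,p); print(pw,c,workcell.current_position(),workcell.current_time_s())
m=render(im,WB,pw);a=im["frame"][:,:,::-1].copy();cs,_=cv2.findContours(m.astype(np.uint8),0,1);cv2.drawContours(a,cs,-1,(255,0,0),1);
cs,_=cv2.findContours(render(im,WB,p).astype(np.uint8),0,1);cv2.drawContours(a,cs,-1,(0,255,0),1);cv2.imwrite("pics/w2.png",a)
```

```text
[(0.93, [292.4, 48.9, 71.0, 231.9])]
[ 4.67958770e+02 -5.10303536e+01 -1.45809388e-01] 0.027101052328095676 [467.15000633 -50.84054816 150.1799332 ] 6.2
```

View pics/w2.png

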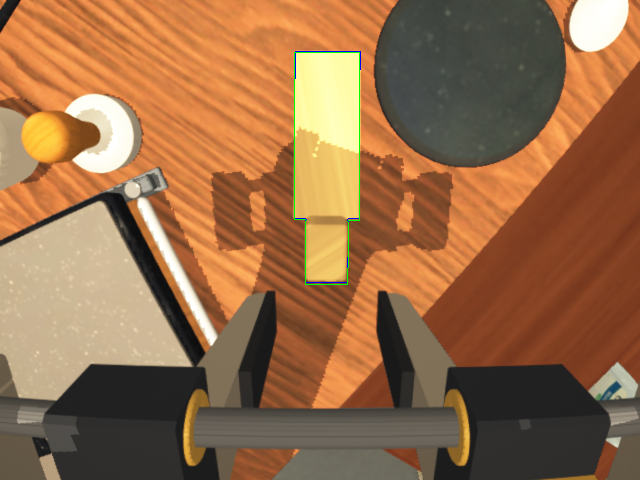

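Run:
```python
from h import *
p=np.array([467.8,-51,-.1455]); u=np.array([np.cos(p[2]),np.sin(p[2])])
g=p[:2]-2*u
env.move_l([*g,60],down(p[2])); env.move_l([*g,18],None,60)
effector.set_gripper(20,30); print(workcell.current_gripper_width(),workcell.current_grasp_force(),workcell.current_force())
env.move_l([*g,50],None,80); print(workcell.current_force())
Y=1.80;U=np.array([np.cos(Y),np.sin(Y)]);E=np.array([450.7,66.4])
t=E-(163+2)*U
env.move_to([*t,50],down(Y))
env.move_l([*t,21],None,80)
for k in range(8):
    f=np.array(workcell.current_force()); z=workcell.current_position()[2]; print(z,f.round(2))
    if k==0: f0=f
    if f[2]-f0[2]>1.2: break
    env.move_l([*t,20.5-.5*k],None,10)
effector.set_gripper(36); env.wait(.3); effector.set_gripper(20,30)
print(workcell.current_gripper_width(),workcell.current_force(),workcell.current_position())
im=snap("wrist","w3"); d=imaging.cut_out("wrist","wedge")
pw,c=fit([(im,d[0]["region"])],WB,[*(E-163*U),Y]); print(d[0]["conf"],pw,c,"want",E-163*U,workcell.current_time_s())
import pickle;pickle.dump(im,open("w3.pkl","wb"))
```

```text
27.949705536588773 29.99861240386963 [-1.11075905 -0.28053741  3.06013528]
[-0.13259328  0.39739545 -1.84538265]
20.537901114262105 [ 0.07 -0.77 -0.88]
20.827406397967245 [-0.7  -0.43 -0.09]
20.12786728398657 [ 0.33  0.38 -1.25]
19.46909660973484 [-0.33  0.2  -1.36]
18.949516029190818 [-0.45  0.58 -1.39]
18.46147011748935 [ 0.34 -0.09 -1.74]
18.236260611735037 [-1.5   1.02  3.73]
27.351003841024816 [ 0.24659344  0.66492443 -0.5670221 ] [488.19507376 -94.28693444  17.99061254]
0.95 [488.26745108 -90.65616209   1.80221878] 0.0205982200201853 want [487.73394143 -92.33716383] 13.2333
```

View pics/w3.png

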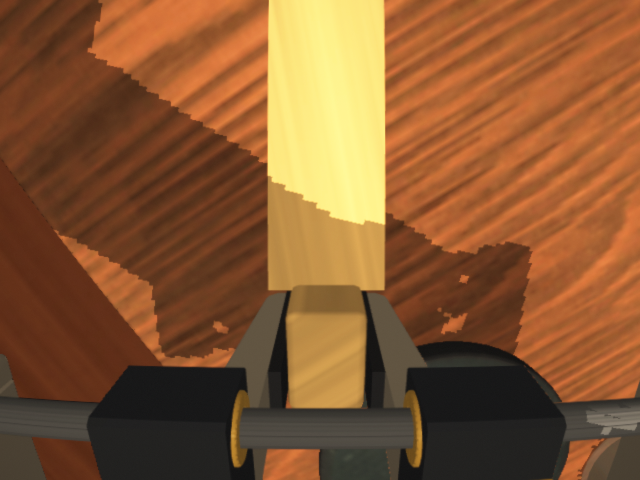

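```bash
cat >> h.py <<'E'
Y=1.80;U=np.array([np.cos(Y),np.sin(Y)]);E=np.array([450.7,66.4])
def rd(n=8):
    F=[]
    for _ in range(n):
        env.wait(.01);F.append(workcell.current_force())
    f=np.mean(F,0);pos=np.array(workcell.current_position())
    return np.array([-f[:2]@U,f[:2]@[-U[1],U[0]],f[2]]),np.r_[(pos[:2]-E)@U,(pos[:2]-E)@[-U[1],U[0]],pos[2]]
def go(s,v,z=18): env.move_l([*(E+s*U),z],down(Y),v)
E
python3 - <<'E'
from h import *
f,p=rd();print(f.round(2),p.round(2))
go(-130,40);f,p=rd();print(f.round(2),p.round(2))
go(-101,40);f0,p=rd();print(f0.round(2),p.round(2))
s=-101
while s>-72:
    s+=2; go(s,20); f,p=rd(); print(s,f.round(2),p.round(2))
    if f[0]-f0[0]>1.5: break
print(workcell.current_time_s())
E
```

```text
[-0.14 -0.17  0.01] [-1.6502e+02 -2.0000e-02  1.7990e+01]
[-0.28 -0.35 -0.48] [-1.3012e+02  6.0000e-02  1.7980e+01]
[-0.11 -0.14 -0.61] [-1.0113e+02  6.0000e-02  1.7990e+01]
15.3333
```

Run:
```python
from h import *
f0,p=rd();s=-101
while s<-70:
    s+=2; go(s,20); f,p=rd(); print(s,f.round(2),p.round(2))
    if f[0]-f0[0]>1.5: break
print(workcell.current_time_s())
```

```text
-99 [-0.15  0.2  -0.97] [-9.9e+01 -1.0e-02  1.8e+01]
-97 [-0.16  0.   -0.67] [-9.687e+01  2.000e-02  1.798e+01]
-95 [-0.38 -0.11 -0.45] [-9.487e+01  3.000e-02  1.798e+01]
-93 [-0.06  0.02 -0.97] [-9.289e+01  1.000e-02  1.800e+01]
-91 [-0.35  0.06 -0.68] [-9.089e+01  2.000e-02  1.799e+01]
-89 [ 0.04  0.23 -1.05] [-8.889e+01  2.000e-02  1.797e+01]
-87 [-0.23 -0.07 -1.32] [-8.691e+01  1.000e-02  1.800e+01]
-85 [-0.35  0.03 -1.37] [-8.493e+01 -2.000e-02  1.800e+01]
-83 [-0.11  0.16 -0.81] [-8.291e+01 -2.000e-02  1.801e+01]
-81 [-0.11  0.02 -1.01] [-8.091e+01  1.000e-02  1.799e+01]
-79 [-0.13  0.07 -0.79] [-78.9    0.    18.01]
-77 [ 2.45 -0.14 -0.88] [-77.38  -0.11  18.04]
19.2
```

Run:
```python
from h import *
s=-77;L=[]
while s<-34:
    s+=3 if s<-47 else 0.5
    go(s,20,17.8); f,p=rd(); L.append(f[0]); print(s,f.round(2),p.round(2))
    if f[0]>8 or (s>-47 and f[0]-np.median(L[:10])>3): break
print(workcell.current_time_s())
```

```text
-74 [ 4.25 -0.36  1.35] [-74.27  -0.32  18.  ]
-71 [ 3.6  -0.42  3.28] [-71.01  -0.28  17.97]
-68 [ 4.25 -0.16  4.61] [-68.08  -0.26  18.  ]
-65 [ 4.77 -0.09  5.28] [-65.22  -0.19  17.96]
-62 [4.67 0.   5.37] [-62.21  -0.18  17.96]
-59 [ 4.3  -0.16  5.24] [-59.2   -0.17  17.96]
-56 [4.54 0.09 5.44] [-56.24  -0.15  17.96]
-53 [ 4.44 -0.2   5.27] [-53.2   -0.17  17.96]
-50 [4.44 0.03 5.41] [-50.2   -0.14  17.96]
-47 [4.72 0.   5.38] [-47.21  -0.13  17.95]
-46.5 [ 5.32 -0.26  5.36] [-46.93  -0.15  17.95]
-46.0 [ 5.59 -0.18  5.6 ] [-46.55  -0.12  17.96]
-45.5 [ 5.69 -0.05  5.31] [-46.06  -0.11  17.96]
-45.0 [ 5.65 -0.26  5.34] [-45.53  -0.11  17.96]
-44.5 [ 5.46 -0.22  5.34] [-45.08  -0.13  17.98]
-44.0 [ 5.62 -0.18  5.4 ] [-44.58  -0.11  17.96]
-43.5 [ 5.7  -0.04  5.35] [-44.06  -0.13  17.96]
-43.0 [5.73 0.34 5.37] [-43.58  -0.14  17.99]
-42.5 [ 5.79 -0.12  5.5 ] [-43.08  -0.09  17.97]
-42.0 [5.83 0.17 5.57] [-42.58  -0.07  17.95]
-41.5 [5.74 0.15 5.54] [-42.09  -0.08  17.96]
-41.0 [5.51 0.21 5.34] [-41.57  -0.12  17.96]
-40.5 [ 6.02 -0.23  5.57] [-41.09  -0.07  17.95]
-40.0 [5.7  0.1  5.58] [-40.58  -0.11  17.98]
-39.5 [5.84 0.09 5.43] [-40.05  -0.07  17.96]
-39.0 [ 5.69 -0.09  5.67] [-39.56  -0.12  17.99]
-38.5 [5.83 0.08 5.67] [-39.07  -0.11  17.97]
-38.0 [5.62 0.   5.77] [-38.58  -0.1   17.97]
-37.5 [ 7.29 -0.18  5.35] [-38.46  -0.09  17.97]
-37.0 [8.38 0.08 5.48] [-38.41  -0.09  17.97]
29.2
```

Run:
```python
from h import *
s=-37
while s<-30:
    s+=.4; go(s,10,17.8); f,p=rd(12); print(round(s,2),f.round(2),p.round(2))
    if f[0]>15: break
print(workcell.current_time_s(),workcell.current_moment())
```

```text
-36.6 [ 9.59 -0.04  5.01] [-38.38  -0.09  17.98]
-36.2 [10.37 -0.26  4.82] [-38.31  -0.06  17.96]
-35.8 [11.44 -0.26  4.77] [-38.28  -0.1   17.98]
-35.4 [12.27 -0.12  4.59] [-38.24  -0.05  17.96]
-35.0 [13.28 -0.12  4.64] [-38.19  -0.09  17.98]
-34.6 [14.35 -0.08  4.5 ] [-38.14  -0.06  17.96]
-34.2 [15.3   0.34  4.32] [-38.08  -0.08  17.98]
31.65 [-2.790095   -0.38051549  0.10415633]
```

Run:
```python
from h import *
s=-34.2
for k in range(9):
    f,p=rd(10); print(round(s,2),f.round(2),p.round(2))
    if f[0]<1: break
    s-=min(1.2,max(.2,.35*f[0])); s=max(s,-38.4); go(s,10,17.8)
z=17.8
for k in range(4):
    f,p=rd(10); print(round(z,2),f.round(2),p.round(2))
    if f[2]<.8: break
    z+=.1; go(s,10,z)
print(workcell.current_time_s())
```

```text
-34.2 [15.48 -0.04  4.37] [-38.09  -0.06  17.95]
-35.4 [11.68  0.35  4.97] [-3.809e+01 -3.000e-02  1.795e+01]
-36.6 [7.84 0.13 4.97] [-38.1   -0.05  17.95]
-37.8 [4.7  0.27 5.4 ] [-38.11  -0.06  17.9 ]
-38.4 [3.36 0.09 5.44] [-38.14  -0.05  17.89]
-38.4 [ 3.23 -0.05  5.27] [-38.15  -0.07  17.9 ]
-38.4 [ 2.93 -0.05  5.52] [-3.814e+01 -3.000e-02  1.788e+01]
-38.4 [2.99 0.21 5.17] [-38.18  -0.07  17.9 ]
-38.4 [3.08 0.23 5.36] [-3.816e+01 -3.000e-02  1.788e+01]
17.8 [3.24 0.14 5.09] [-38.16  -0.08  17.89]
17.9 [ 2.6  -0.76  3.94] [-38.14  -0.07  17.9 ]
18.0 [ 1.88 -1.4   1.2 ] [-3.817e+01 -3.000e-02  1.789e+01]
18.1 [ 1.   -2.53 -2.83] [-38.16  -0.06  17.93]
35.7833
```

Run:
```python
from h import *
go(-38.6,10,18.03);print(rd())
effector.set_gripper(44); print(rd(),workcell.current_gripper_width())
p=workcell.current_position()
env.move_l([p[0],p[1],140],None,80)
q=E-110*U
env.move_l([*q,230],None,150)
im=snap("wrist","w4"); d=imaging.cut_out("wrist","wedge")
print(fit([(im,d[0]["region"])],WB,[*(E-35*U),Y]),E-35*U,workcell.current_time_s())
snap("side","s4")
```

```text
(array([-0.73097982, -3.03911319, -4.29743342]), array([-38.17910393,  -0.07885337,  17.93213272]))
(array([-0.05278663,  0.02659528, -0.12177547]), array([-38.5890859 ,   0.22088073,  18.02424457])) 43.80972241691542
(array([460.02212314,  30.08379181,   1.80634214]), np.float64(0.6986883198001249)) [458.65207331  32.31533292] 39.2917
```

View pics/w4.png

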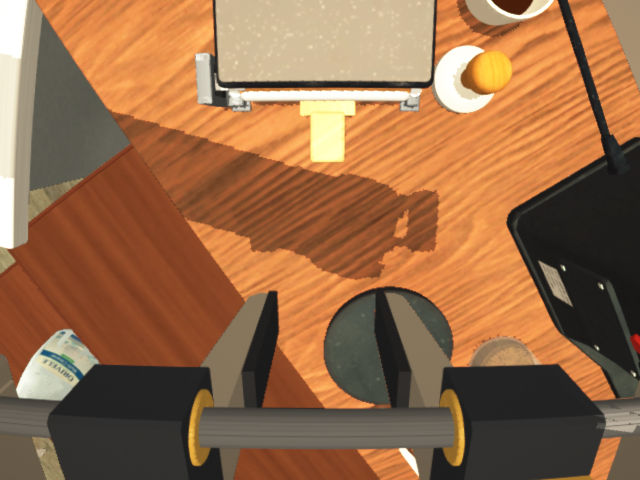

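View pics/s4.png

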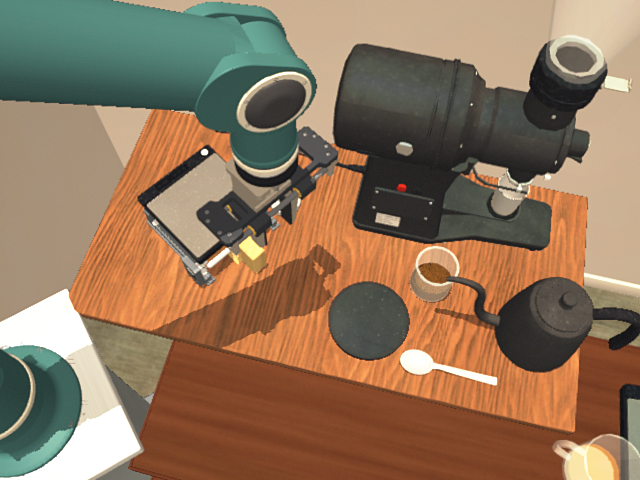

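The wrist view shows the wedge under the middle of the edge: the blade spans columns 301–355 and the foot ends are at about 238 and 410. It is square to the edge and free of the gripper. The tamper and cup are undisturbed.

```bash
python3 -c "
from workcell import *
print(workorder.hand_in())"
```

```text
the job is handed in; nothing more can be done
None
```

The wedge is nipped centred under the board's edge, with the board against its stop, and the job was handed in at about 39 s of the 67 s allowed. The push peaked about 9.7 N above the lifting push, which I estimate as a nip of about 10 N, since the load on the wedge was not measured directly.

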